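Move the pantry jars to the new rack in reverse order

TASK

Move the four jars from the old wooden rack into the new white rack, one jar in each bay and in reverse order, because that rack goes into the cupboard the other way round: the jar now at the left end must finish in the bay at the right end, the second from left in the second from right, and so on. Keep the jars upright and set each one down gently, flat on the floor and about in the middle of its bay.

Things in the scene. Friction and masses are not known exactly. Their poses are not given: they have to be found in the camera images.
- jar_tall: Tall round jar, glass filled with tan dry food, straight-sided white lid; 48 mm across the lid, 105 mm high; lid 22 mm deep, glass 1 mm narrower. 0.13 to 0.33 kg, loose. Origin at the centre of its underside, z up. Grip the lid from above, closing across the row (along the rack's x): no room for fingers between jars.
- jar_wide: Wide, low round jar, glass filled with tan dry food, straight-sided white lid; 54 mm across the lid, 80 mm high; lid 22 mm deep, glass 1 mm narrower. 0.13 to 0.33 kg, loose. Origin at the centre of its underside, z up. Grip the lid from above, closing across the row (along the rack's x): no room for fingers between jars.
- jar_square: Square jar, glass filled with tan dry food, straight-sided white lid; 48 mm across the flats of the lid, 92 mm high; flats along its x and y, about square to the rack; lid 22 mm deep, glass 1 mm narrower. 0.13 to 0.33 kg, loose. Origin at the centre of its underside, z up. Grip the lid from above, closing across the row (along the rack's x): no room for fingers between jars.
- jar_small: Small narrow round jar, glass filled with tan dry food, straight-sided white lid; 40 mm across the lid, 75 mm high; lid 22 mm deep, glass 1 mm narrower. 0.13 to 0.33 kg, loose. Origin at the centre of its underside, z up. Grip the lid from above, closing across the row (along the rack's x): no room for fingers between jars.
- coaster_tall: Round dark rubber coaster, 68 mm across, 4 mm thick, fixed on the old wooden rack: the one on which the tall round jar stands at the start. Origin at the centre of its underside; axes parallel to the old rack's. It only marks where that jar came from.
- coaster_wide: Round dark rubber coaster, 68 mm across, 4 mm thick, fixed on the old wooden rack: the one on which the wide, low round jar stands at the start. Origin at the centre of its underside; axes parallel to the old rack's. It only marks where that jar came from.
- coaster_square: Round dark rubber coaster, 68 mm across, 4 mm thick, fixed on the old wooden rack: the one on which the square jar stands at the start. Origin at the centre of its underside; axes parallel to the old rack's. It only marks where that jar came from.
- coaster_small: Round dark rubber coaster, 68 mm across, 4 mm thick, fixed on the old wooden rack: the one on which the small narrow round jar stands at the start. Origin at the centre of its underside; axes parallel to the old rack's. It only marks where that jar came from.
- old_rack: Old rack, pale wood, fixed: 92 mm (x) by 340 mm (y), end cheeks 34 mm high, dowels along the long sides 30 mm high. Origin at the centre of its underside; y runs along the row to the robot's left, within 0.15 rad. Coasters at y = -120, -40, 40, 120 mm, a jar on each, undersides 16 mm above the origin. It may be nearer or farther than the new rack.
- new_rack: New rack, white plastic tray with grey partitions, fixed, empty: 94 mm (x) by 330 mm (y), walls 5 mm thick, 24 mm high. Origin at the centre of its underside; y runs along the row to the robot's left, within 0.15 rad. Four bays, 84 mm (x) by 75 mm inside, centred on x = 0, y = -120, -40, 40, 120 mm; their floor is 10 mm above the origin.
There are look-alikes about, which are no part of the job. What is shaped like the jar_square but purple is not meant.

How it is judged:
At the end, for the whole second after the job is handed in: Each jar stands in the bay of the new rack that mirrors its starting place (leftmost to rightmost and so on): underside within 4 mm of the bay floor's height, axis within 15 mm of the bay's centre along and across the row, upright within 0.1 rad, at rest (under 0.02 m/s) (((y of coaster_tall in the frame of old_rack between -0.14 and -0.1 m and y of jar_tall in the frame of new_rack between 0.105 and 0.135 m) or (y of coaster_tall in the frame of old_rack between -0.06 and -0.02 m and y of jar_tall in the frame of new_rack between 0.025 and 0.055 m) or (y of coaster_tall in the frame of old_rack between 0.02 and 0.06 m and y of jar_tall in the frame of new_rack between -0.055 and -0.025 m) or (y of coaster_tall in the frame of old_rack between 0.1 and 0.14 m and y of jar_tall in the frame of new_rack between -0.135 and -0.105 m)) and x of jar_tall in the frame of new_rack between -0.015 and 0.015 m and z of jar_tall in the frame of new_rack between 0.006 and 0.014 m and angle between each of jar_tall, jar_wide, jar_square, jar_small's own z axis and vertical below 0.1 rad and linear speed of each of jar_tall, jar_wide, jar_square, jar_small below 0.02 m/s and ((y of coaster_wide in the frame of old_rack between -0.14 and -0.1 m and y of jar_wide in the frame of new_rack between 0.105 and 0.135 m) or (y of coaster_wide in the frame of old_rack between -0.06 and -0.02 m and y of jar_wide in the frame of new_rack between 0.025 and 0.055 m) or (y of coaster_wide in the frame of old_rack between 0.02 and 0.06 m and y of jar_wide in the frame of new_rack between -0.055 and -0.025 m) or (y of coaster_wide in the frame of old_rack between 0.1 and 0.14 m and y of jar_wide in the frame of new_rack between -0.135 and -0.105 m)) and x of jar_wide in the frame of new_rack between -0.015 and 0.015 m and z of jar_wide in the frame of new_rack between 0.006 and 0.014 m and ((y of coaster_square in the frame of old_rack between -0.14 and -0.1 m and y of jar_square in the frame of new_rack between 0.105 and 0.135 m) or (y of coaster_square in the frame of old_rack between -0.06 and -0.02 m and y of jar_square in the frame of new_rack between 0.025 and 0.055 m) or (y of coaster_square in the frame of old_rack between 0.02 and 0.06 m and y of jar_square in the frame of new_rack between -0.055 and -0.025 m) or (y of coaster_square in the frame of old_rack between 0.1 and 0.14 m and y of jar_square in the frame of new_rack between -0.135 and -0.105 m)) and x of jar_square in the frame of new_rack between -0.015 and 0.015 m and z of jar_square in the frame of new_rack between 0.006 and 0.014 m and ((y of coaster_small in the frame of old_rack between -0.14 and -0.1 m and y of jar_small in the frame of new_rack between 0.105 and 0.135 m) or (y of coaster_small in the frame of old_rack between -0.06 and -0.02 m and y of jar_small in the frame of new_rack between 0.025 and 0.055 m) or (y of coaster_small in the frame of old_rack between 0.02 and 0.06 m and y of jar_small in the frame of new_rack between -0.055 and -0.025 m) or (y of coaster_small in the frame of old_rack between 0.1 and 0.14 m and y of jar_small in the frame of new_rack between -0.135 and -0.105 m)) and x of jar_small in the frame of new_rack between -0.015 and 0.015 m and z of jar_small in the frame of new_rack between 0.006 and 0.014 m); the robot touches nothing.
It fails at once if a jar is tipped by more than 0.6 rad (angle between any of jar_tall, jar_wide, jar_square, jar_small's own z axis and vertical above 0.6 rad).
It fails at once if a jar is dropped or thrown: moves faster than 0.45 m/s (a fall of about 10 mm) while not held by the fingers ((contact force between jar_tall and the fingers below 0.2 N and linear speed of jar_tall above 0.45 m/s) or (contact force between jar_wide and the fingers below 0.2 N and linear speed of jar_wide above 0.45 m/s) or (contact force between jar_square and the fingers below 0.2 N and linear speed of jar_square above 0.45 m/s) or (contact force between jar_small and the fingers below 0.2 N and linear speed of jar_small above 0.45 m/s)).
It also fails if it takes over 125 s, if anything falls off the work surface, if the arm or the gripper's body presses on something with over 40 N, if the wrist force passes 120 N, or if a joint passes its speed limit or range.

ROBOT

A 7-joint arm with a two-finger parallel gripper is mounted at the origin on the work surface. World frame = base frame: x ahead of the robot, y to its left, z up, the work surface at z = 0. Lengths are in m, angles in rad, forces in N, time in s.
With the tool pointing down it reaches from about 0.4 to 0.85 m from the base axis. Payload 4.5 kg.
Tool frame: the origin (TCP) lies midway between the tips of the shut fingers; the grasp point (between the pads) lies bot.grasp_offset behind it (bot.grasp_offset is the distance from the TCP to the grasp point, in m); z points along the fingers, y is the line along which they close (so a half turn about z gives the same grasp; the last joint's range is limited). The gripper opens to 85 mm and grips with 20 to 120 N. Pads are 22 mm wide; open, the fingers measure 114 mm over their backs; the gripper's body (76 mm by 85 mm) begins 54 mm behind the grasp point. The pads swing forward as they close: fully open they stand 13 mm farther back than shut.
Start: joints at [1.285, 0.689, -0.195, 1.565, 0.157, 0.902, -0.215], TCP at [0.197, -0.593, 0.194] pointing down, gripper open.
Joint ranges: [-3.01, 3.01], [-0.46, 2.08], [-1.47, 1.51], [0.13, 2.56], [-1, 4.14], [0.04, 2.09], [-2.66, 2.66]. Speed limits (rad/s): [2.57, 2.57, 3.14, 3.14, 3.14, 3.14, 3.14].

INTERFACE

Orientations are given as a unit quaternion [x, y, z, w].
In Python, from cell import bot gives the robot as it stands.
- The arm moves only by the shell command python3 -m creep 'ROWS' [FORCE]. ROWS is a JSON list of rows, 1 to 12 of them, each of 7 numbers: the finger opening in m, then dx, dy, dz in normalised numbers (1 is 1 m), then a rotation vector rx, ry, rz in parts of the range, where 1.0 means pi rad; each row shifts and turns the commanded pose from where the row before left it, along the tool's axes as they then stand; what a row does not reach is not made up. A row lasts 1/8 s, in which the tool goes at most 0.0625 m and 0.188 rad, less where a joint would pass 70% of its speed; a pose out of reach is approached as far as the arm can. The fingers move at their own pace and stop on an object; FORCE is the grip in N (left out, the last holds). Time passes only in rows, so rows that do not move let the fingers close. It prints the time, the measured TCP pose, the force, the opening and the grip force at its end. No shift or turn number may pass 1 either way. Input that does not fit is refused with a message, and nothing moves.
- bot.observe(): the state, without advancing time (a new reading comes with each control period).
- bot.capture(name): name is "scene" or "top" or "wrist"; returns the picture (400x640x3 uint8, red, green, blue); there is no depth.
- bot.camera_info(name): a dict with "mtx" (3x3 intrinsics, pixels), "extrinsics" (4x4, takes a point from camera to world coordinates). Camera axes: x right, y down, z forward; pixel columns grow to the right and rows downward; lengths in m; the calibration is good to about 2 mm. A picture is of the moment at which its call begins: read the wrist's pose just before it. camera_info takes no time and is no camera call; for the wrist camera it gives the pose at the moment of the call.
- bot.job_done(): hands the job in; it is judged then, once.
Trained networks look in the newest picture that a camera, given by its name, has taken for a name from the list of things; names that differ only in an ending like _2 or _b are one class to them, and where a whole thing is asked for, a point or a joint stands for the part that bears it (a point fixed in the world has none). Each returns a list of dicts, best first, with "score" (0 to 1); they miss things now and then, are a little off and sometimes report something else, mostly with a low value. They report only what shows in the picture. A call takes as long as a camera call. They do not tell look-alikes from the thing itself.
- bot.look_for(camera, thing): "extent" ([centre column, centre row, width, height] in pixels, round what is visible of it).
- bot.mark_of(camera, thing): "position" ([column, row] in pixels: a listed point, or the origin of a listed thing).
The state is a dict: "time": time; "joints": joint angles; "joint_vel": joint speeds; "joint_torque": joint torques, N m; "position": TCP position; "eef_rot": TCP orientation; "ft_force": force on the tool from outside, world axes, zero at the start; "moment": the same for the moment, N m; "grip_width": finger opening in m; "gripper_force": force on a finger pad.
Only numpy, scipy, OpenCV 4.12 (cv2) and the standard library are available. Lean on these libraries where they do the work, as an engineer would, in place of code of your own. Each camera call takes 0.05 s, during which the arm holds its last target. There are 200 camera calls.

## Working session

There is one attempt and no reset: what is moved stays moved. The work goes in short steps, Python scripts to look and compute and a shell command to move; the robot and the scene stay as the last step left them, time stands still between calls to the robot, and variables do not carry over. Pictures are saved under pics/ and viewed, at most 14 in all, crops included, and the job is handed in when it is done.

```bash
ls; mkdir -p pics
python3 - <<'E'
from cell import bot
import cv2
for n in ("scene","top"):
    im=bot.capture(n); cv2.imwrite(f"pics/{n}0.png",im[:,:,::-1])
    ci=bot.camera_info(n); print(n,ci["mtx"].tolist() if hasattr(ci["mtx"],'tolist') else ci["mtx"]); print(ci["extrinsics"])
    for t in "jar_tall jar_wide jar_square jar_small coaster_tall old_rack new_rack".split():
        print(t,[(round(d["score"],2),[int(v) for v in d["extent"]]) for d in bot.look_for(n,t)][:5],[(round(d["score"],2),[int(v) for v in d["position"]]) for d in bot.mark_of(n,t)][:5])
s=bot.observe();print(s["time"],s["position"],s["eef_rot"],s["grip_width"],bot.grasp_offset)
E
```

```text
pics
scene [[361.5287566649202, 0.0, 319.9960074593406], [0.0, 361.5287566649202, 198.30572252898983], [0.0, 0.0, 1.0]]
[[ 0.3626332   0.7463562  -0.55807669  0.97225974]
 [ 0.93189802 -0.2955214   0.21031686 -0.23219494]
 [-0.00795232 -0.59633844 -0.80269373  0.68451346]
 [ 0.          0.          0.          1.        ]]
jar_tall [(0.71, [420, 204, 34, 40])] [(0.63, [414, 218])]
jar_wide [(0.78, [389, 221, 29, 39])] [(0.75, [386, 235])]
jar_square [(0.64, [388, 221, 30, 35]), (0.62, [219, 304, 44, 49]), (0.6, [350, 230, 33, 49]), (0.57, [236, 244, 32, 42])] [(0.89, [351, 241]), (0.85, [228, 312]), (0.68, [238, 255])]
jar_small [(0.69, [315, 248, 21, 37])] [(0.55, [314, 259]), (0.22, [386, 231])]
coaster_tall [(0.51, [421, 226, 25, 18])] [(0.66, [418, 217])]
old_rack [(0.74, [367, 244, 161, 85])] [(0.78, [368, 242])]
new_rack [(0.9, [323, 179, 145, 62])] [(0.56, [322, 181])]
top [[374.20493981113583, 0.0, 317.82512586222913], [0.0, 374.20493981113583, 203.14218726275536], [0.0, 0.0, 1.0]]
[[ 0.05217192 -0.97869234  0.19859355  0.42401041]
 [-0.99862193 -0.05226123  0.00479551 -0.068
[... 167 characters left out ...]
1, 23])] [(0.95, [231, 171])]
jar_wide [(0.8, [265, 163, 35, 32])] [(0.72, [269, 170])]
jar_square [(0.9, [422, 209, 35, 34]), (0.7, [306, 166, 25, 35]), (0.67, [445, 153, 44, 40]), (0.49, [232, 171, 31, 26]), (0.32, [287, 173, 166, 45])] [(0.86, [412, 214]), (0.69, [308, 173]), (0.63, [438, 158])]
jar_small [(0.83, [347, 167, 21, 32]), (0.37, [306, 167, 24, 38])] [(0.59, [346, 169])]
coaster_tall [(0.81, [232, 171, 35, 27])] [(0.64, [231, 169])]
old_rack [(0.64, [287, 173, 168, 51])] [(0.67, [288, 174])]
new_rack [(0.67, [292, 266, 173, 71])] [(0.71, [293, 267])]
1.5 [ 0.19651499 -0.59333078  0.19432213] [9.87242348e-01 1.59224825e-01 1.42944216e-05 3.46715732e-05] 0.0852932421346505 0.0187
```

View pics/scene0.png

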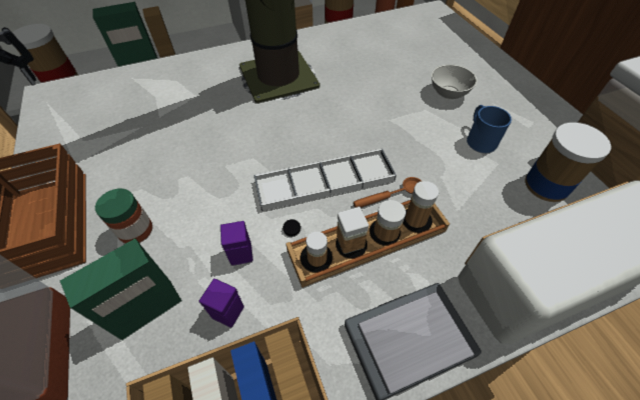

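View pics/top0.png

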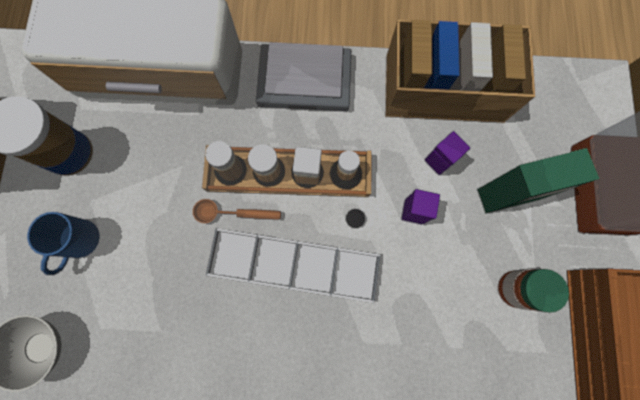

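The leftmost to rightmost jars (top view) are tall (224,162), wide (265,163), square (306,166) and small (347,167), on the wooden rack. The new rack is nearer the robot, at (293,267).
Candidates for jar_square are the white-lidded one in the rack at top (306,166) and the purple ones at (422,206) and (447,153). By the description I choose the rack one.

```bash
cat > h.py <<'E'
import numpy as np, cv2
from cell import bot
from scipy.spatial.transform import Rotation as R
def ray(ci,p):
    E=np.array(ci["extrinsics"]);d=E[:3,:3]@np.linalg.inv(np.array(ci["mtx"]))@np.array([p[0],p[1],1.])
    return E[:3,3],d/np.linalg.norm(d)
def tri(rs):
    A=sum(np.eye(3)-np.outer(d,d) for _,d in rs);b=sum((np.eye(3)-np.outer(d,d))@o for o,d in rs)
    x=np.linalg.solve(A,b);return x,max(np.linalg.norm((np.eye(3)-np.outer(d,d))@(x-o)) for o,d in rs)
def onz(ci,p,z):
    o,d=ray(ci,p);return o+d*(z-o[2])/d[2]
def proj(ci,X):
    E=np.linalg.inv(np.array(ci["extrinsics"]));c=np.atleast_2d(X)@E[:3,:3].T+E[:3,3];q=c@np.array(ci["mtx"]).T;return q[:,:2]/q[:,2:]
def totool(target,yaw_y=None,s=None):
    s=s or bot.observe();M=R.from_quat(s["eef_rot"]).as_matrix()
    return M.T@(np.array(target)-s["position"]),M
E
python3 - <<'E'
from h import *
np.set_printoptions(precision=4,suppress=True)
cs,ct=bot.camera_info("scene"),bot.camera_info("top")
for n in ("scene","top"): bot.capture(n)
for t in "jar_tall jar_wide jar_square jar_small coaster_tall coaster_wide coaster_square coaster_small old_rack new_rack".split():
    a,b=bot.mark_of("scene",t),bot.mark_of("top",t)
    if not a or not b: print(t,"miss");continue
    pa=a[0]["position"]; pb=b[0]["position"]
    if t=="jar_square": pb=min(b,key=lambda d:abs(d["position"][0]-307))["position"]
    print(t,*tri([ray(cs,pa),ray(ct,pb)]))
E
python3 - <<'E'
import cv2
from h import *
im=cv2.imread("pics/top0.png");cv2.imwrite("pics/crop1.png",cv2.resize(im[130:310,190:390],None,fx=4,fy=3.3,interpolation=cv2.INTER_CUBIC)[:594])
ci=bot.camera_info("wrist");s=bot.observe()
M=R.from_quat(s["eef_rot"]).as_matrix();E=np.array(ci["extrinsics"]);print(ci["mtx"]);print("cam in tool",M.T@(E[:3,3]-s["position"]));print(M.T@E[:3,:3])
E
```

```text
jar_tall [0.6374 0.1221 0.0093] 0.003012652610572703
jar_wide [0.6431 0.0416 0.0019] 0.003974335180641792
jar_square [ 0.635  -0.0392  0.0016] 0.0007096289865923341
jar_small [ 0.6439 -0.1162  0.0108] 0.0035208701878004863
coaster_tall [ 0.6378  0.0894 -0.0114] 0.03311833307845338
coaster_wide [0.6375 0.0439 0.0181] 0.003918179865110958
coaster_square [ 0.6397 -0.0364  0.0171] 0.00030556751483304964
coaster_small [ 0.6317 -0.0404  0.0008] 0.07975478792410987
old_rack [ 0.6387  0.0025 -0.0153] 0.003865675038379731
new_rack [ 0.4459 -0.0272  0.0042] 0.0053257300720983
[[292.24712764   0.         315.37845873]
 [  0.         292.24712764 202.77242352]
 [  0.           0.           1.        ]]
cam in tool [ 0.08337005  0.00103504 -0.18022997]
[[-8.22610019e-04 -9.48373352e-01 -3.17155024e-01]
 [ 9.99999580e-01 -6.52064512e-04 -6.43877761e-04]
 [ 4.03830975e-04 -3.17155421e-01  9.48373490e-01]]
```

View pics/crop1.png

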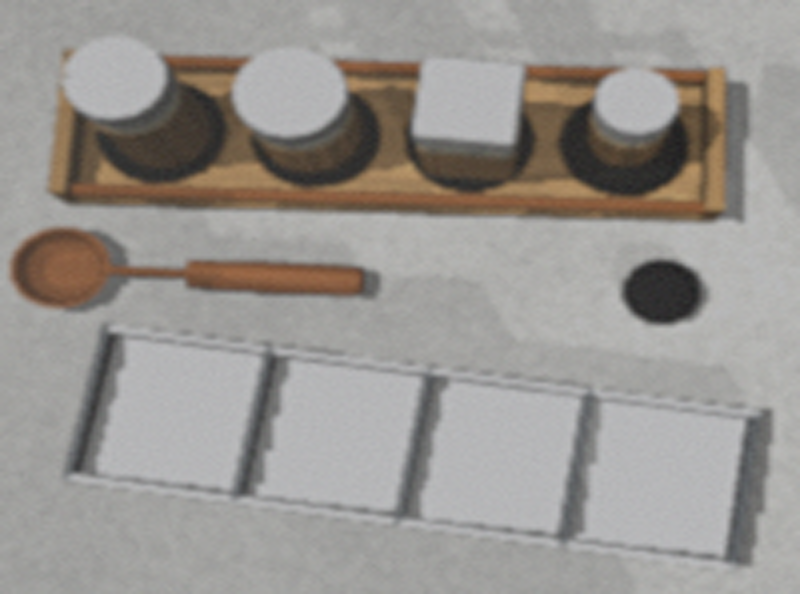

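The crop shows the white-lidded square jar third from left (crop 468,105), among tall (117,82), wide (290,95) and small (637,98). So this is the right jar, not a purple one. Now the rack poses.

Run:
```python
from h import *
np.set_printoptions(precision=4,suppress=True)
ct=bot.camera_info("top");cs=bot.camera_info("scene")
f=lambda p:(p[0]/4+190,p[1]/3.3+130)
for nm,z,c,dx in (("new",.024,[(108,327),(772,410),(748,563),(68,478)],.094),("old",.034,[(65,50),(727,68),(722,215),(50,197)],.092)):
    P=np.array([onz(ct,f(p),z) for p in c])[:,:2];ce=P.mean(0);v=(P[0]+P[3]-P[1]-P[2])/2;print(nm,ce,np.linalg.norm(v),"yaw",np.arctan2(v[1],v[0])-np.pi/2,np.linalg.norm((P[0]+P[1]-P[2]-P[3])/2))
for t,p,q,h in (("tall",(424,188),(117,82),.121),("wide",(391,207),(290,95),.096),("sq",(352,215),(468,105),.108),("small",(316,238),(637,98),.091)):
    print(t,*tri([ray(cs,p),ray(ct,f(q))]),onz(ct,f(q),h))
s=bot.observe();print(totool([.56,-.02,.36])[0],s["joints"])
```

```text
new [ 0.4498 -0.0282] 0.33083772217169855 yaw -0.09591501129110358 0.08965931276583361
old [ 0.6366 -0.0009] 0.3367603072720652 yaw 0.019904034775380275 0.09348477726695147
tall [0.6325 0.1156 0.121 ] 0.00029824974249135735 [0.6324 0.1153 0.121 ]
wide [0.6368 0.0425 0.0993] 0.0014317862096673004 [0.6373 0.0416 0.096 ]
sq [ 0.632  -0.0405  0.1098] 0.0013894936087266259 [ 0.632  -0.0417  0.108 ]
small [ 0.6452 -0.1189  0.0936] 0.0007487688827568613 [ 0.6459 -0.1198  0.091 ]
[ 0.5253 -0.43   -0.1657] [ 1.2848  0.6891 -0.1946  1.5653  0.1573  0.9025 -0.2151]
```

Careful with the scale: turns go in shares of pi rad. That gives: -0.18 rad / 3.1416 = -0.0573.

```bash
python3 -m creep '[[0.085, 0.02, -0.016, -0.04, 0, 0, 0], [0.085, 0.04, -0.03, -0.03, 0, 0, 0], [0.085, 0.046, -0.038, -0.02, 0, 0, 0], [0.085, 0.046, -0.038, -0.02, 0, 0, 0], [0.085, 0.046, -0.038, -0.02, 0, 0, 0], [0.085, 0.046, -0.038, -0.02, 0, 0, 0], [0.085, 0.046, -0.038, 0, 0, 0, 0], [0.085, 0.046, -0.038, 0, 0, 0, 0], [0.085, 0.046, -0.038, 0, 0, 0, 0], [0.085, 0.046, -0.038, 0, 0, 0, 0], [0.085, 0.046, -0.038, 0, 0, 0, 0], [0.085, 0.046, -0.038, 0, 0, 0, 0]]' 30
python3 -m creep '[[0.085, 0.01, -0.005, 0, 0, 0, -0.0477], [0.085, 0, 0, 0, 0, 0, -0.0573], [0.085, 0, 0, 0, 0, 0, -0.0573], [0.085, 0, 0, 0, 0, 0, -0.0573], [0.085, 0, 0, 0, 0, 0, -0.0573], [0.085, 0, 0, 0, 0, 0, -0.0573], [0.085, 0, 0, 0, 0, 0, -0.0509], [0.085, 0, 0, 0, 0, 0, -0.0191], [0.085, 0, 0, 0, 0, 0, 0], [0.085, 0, 0, 0, 0, 0, 0]]'
python3 - <<'E'
from h import *
np.set_printoptions(precision=4,suppress=True)
s=bot.observe();print(s["position"],s["joints"],R.from_quat(s["eef_rot"]).as_matrix())
ci=bot.camera_info("wrist");im=bot.capture("wrist");cv2.imwrite("pics/w1.png",im[:,:,::-1])
E
```

```text
time: 4.1
position: [0.5562, -0.0253, 0.3439]
eef_rot: [0.987, 0.159, 0.0, 0.0]
ft_force: [1.3, -0.4, -0.2]
grip_width: 0.0851
gripper_force: 0.0
time: 5.35
position: [0.5632, -0.019, 0.3438]
eef_rot: [0.701, 0.713, -0.0, 0.0]
ft_force: [-0.2, -0.4, 0.5]
grip_width: 0.0851
gripper_force: 0.0
[ 0.5632 -0.019   0.3438] [ 0.3412  0.5112 -0.6596  1.5139  0.3242  1.2278 -0.3481] [[-0.0179  0.9998  0.    ]
 [ 0.9998  0.0179 -0.0002]
 [-0.0002  0.     -1.    ]]
```

View pics/w1.png

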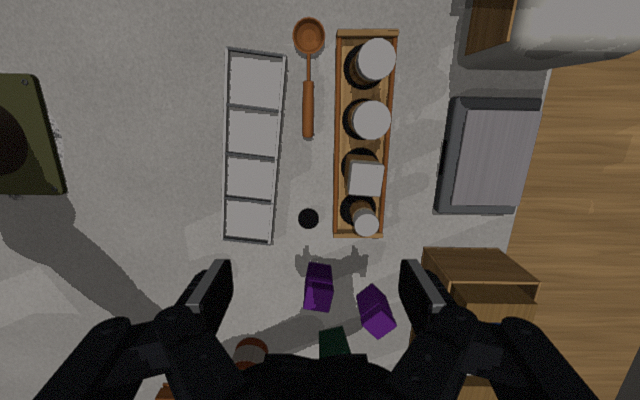

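The wrist view shows both racks. The lids are at (377,59), (369,120), (366,178) and (366,225), and the new rack spans (228,48) to (272,243). I'll overlay the model and segment the lids.

Run:
```python
from h import *
np.set_printoptions(precision=4,suppress=True)
ci=bot.camera_info("wrist");im=cv2.imread("pics/w1.png")
g=im.min(2);K=4;big=cv2.resize(im[15:255,215:405],None,fx=K,fy=K,interpolation=cv2.INTER_CUBIC)
m=cv2.threshold(cv2.resize(g,None,fx=K,fy=K,interpolation=cv2.INTER_CUBIC),135,255,0)[1]
n,l,st,c=cv2.connectedComponentsWithStats(m)
for (nm,p,h) in (("tall",(377,59),.121),("wide",(369,120),.096),("sq",(366,178),.108),("small",(366,225),.091)):
    i=l[p[1]*K,p[0]*K];r=cv2.minAreaRect(np.argwhere(l==i)[:,::-1].astype(np.float32));q=(np.array(r[0])+.5)/K-.5
    C=(c[i]+.5)/K-.5
    print(nm,st[i]/K,np.array(r[1])/K,r[2],"area->d",np.sqrt(st[i,4]/K/K*4/np.pi),onz(ci,C,h),onz(ci,q,h))
def draw(P,col):
    q=((proj(ci,P)-[215,15]+.5)*K).round().astype(np.int32);cv2.polylines(big,[q],True,col,1)
def rect(o,yaw,x,y,z,dy=0):
    M=np.array([[np.cos(yaw),-np.sin(yaw)],[np.sin(yaw),np.cos(yaw)]]);a=np.array([[x,y+dy],[x,-y+dy],[-x,-y+dy],[-x,y+dy]])
    return np.c_[a@M.T+o,np.full(4,z)]
draw(rect((.4498,-.0282),-.096,.047,.165,.024),(0,0,255))
for d in (-.12,-.04,.04,.12): draw(rect((.4498,-.0282),-.096,.042,.0375,.01,d),(255,0,0))
draw(rect((.6366,-.0009),.02,.046,.17,.034),(0,255,0))
cv2.imwrite("pics/o1.png",cv2.resize(big,(475,600),interpolation=cv2.INTER_AREA))
```

```text
tall [ 359.    38.5   36.5   40.5 4293.5] [36.3732 40.0942] 29.74488067626953 area->d 36.96841214239672 [0.6393 0.1187 0.121 ] [0.6394 0.1187 0.121 ]
wide [ 354.25  101.5    36.25   37.25 4090.  ] [37. 36.] 90.0 area->d 36.08167726827155 [0.6438 0.044  0.096 ] [0.6439 0.044  0.096 ]
sq [ 349.5   164.     34.     31.75 3516.75] [30.9678 31.2061] 6.842772960662842 area->d 33.457679122091626 [ 0.6398 -0.0398  0.108 ] [ 0.6399 -0.0397  0.108 ]
small [ 355.25  214.75   23.25   21.   1486.75] [20.75 23.  ] 90.0 area->d 21.754246097802397 [ 0.6487 -0.1184  0.091 ] [ 0.6488 -0.1185  0.091 ]
```

View pics/o1.png

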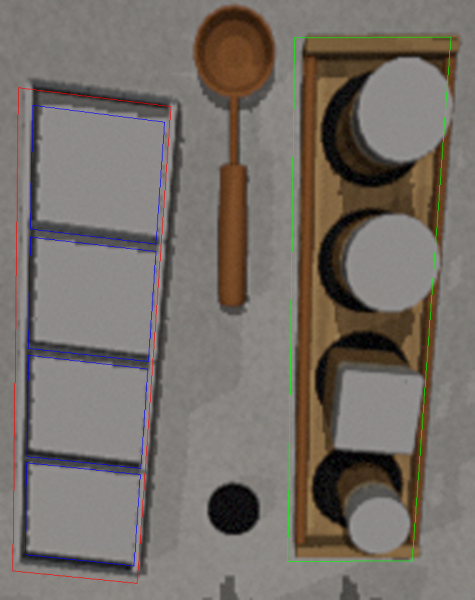

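The wrist camera agrees with the overlay apart from a roughly constant 6 mm in x relative to the outside cameras. I'll settle that with a close look while hovering over the tall jar.

```bash
python3 -m creep '[[0.085, 0.02, 0.01, 0.02, 0, 0, 0], [0.085, 0.025, 0.014, 0.034, 0, 0, 0], [0.085, 0.025, 0.014, 0.034, 0, 0, 0], [0.085, 0.025, 0.014, 0.034, 0, 0, 0], [0.085, 0.025, 0.014, 0.034, 0, 0, 0], [0.085, 0.015, 0.009, 0.023, 0, 0, 0], [0.085, 0, 0, 0, 0, 0, 0], [0.085, 0, 0, 0, 0, 0, 0]]'
cat > lid.py <<'E'
from h import *
np.set_printoptions(precision=4,suppress=True)
def lid(name,h,guess,save=True,thr=135,frac=None):
    ci=bot.camera_info("wrist");s=bot.observe();im=bot.capture("wrist")[:,:,::-1];cv2.imwrite(f"pics/{name}.png",im)
    p=proj(ci,[*guess,h])[0].round().astype(int)
    n,l,st,c=cv2.connectedComponentsWithStats(cv2.threshold(im.min(2),thr,255,0)[1])
    i=l[p[1],p[0]];w=onz(ci,c[i],h);M=R.from_quat(s["eef_rot"]).as_matrix()
    print(name,"guesspx",p,"blob",st[i],c[i],"world",w,"TCP",s["position"],"lid in tool",M.T@(w-s["position"]),"TCP px",proj(ci,s["position"])[0])
E
python3 -c "
from lid import *
lid('h_tall',.121,(.636,.117))"
```

```text
time: 6.4
position: [0.6361, 0.1166, 0.1657]
eef_rot: [0.701, 0.713, 0.0, 0.001]
ft_force: [-0.1, -0.3, -0.1]
grip_width: 0.0847
gripper_force: 0.0
h_tall guesspx [313 209] blob [ 289  181   56   53 2347] [316.709  207.0072] world [0.639 0.119 0.121] TCP [0.6361 0.1166 0.1657] lid in tool [0.0023 0.0029 0.0447] TCP px [312.7188 232.2469]
```

View pics/h_tall.png

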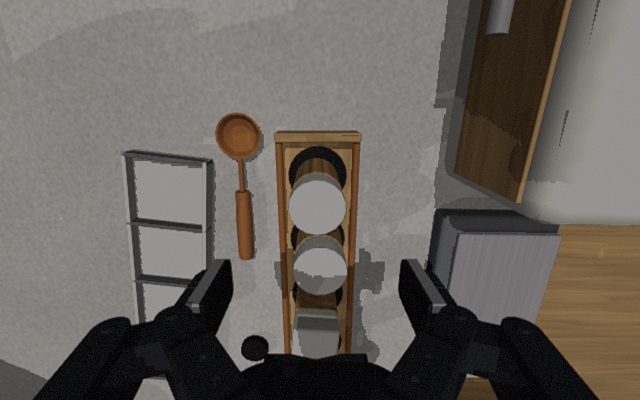

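Close-up: the tall lid (317,207) sits centred between the fingers (inner edges 232 and 400). Descend and grip.

```bash
python3 -m creep '[[0.085, 0.001, 0.001, 0.01, 0, 0, 0], [0.085, 0, 0, 0.018, 0, 0, 0], [0.085, 0, 0, 0.02, 0, 0, 0], [0.085, 0, 0, 0.018, 0, 0, 0], [0.085, 0, 0, 0.012, 0, 0, 0], [0.085, 0, 0, 0, 0, 0, 0], [0.03, 0, 0, 0, 0, 0, 0], [0.03, 0, 0, 0, 0, 0, 0], [0.03, 0, 0, 0, 0, 0, 0], [0.03, 0, 0, 0, 0, 0, 0], [0.03, 0, 0, 0, 0, 0, 0], [0.03, 0, 0, 0, 0, 0, 0]]' 40
python3 -c "
from h import *
s=bot.observe();print(s['position'],s['joints'],s['time'])"
```

```text
time: 7.95
position: [0.6367, 0.1185, 0.0868]
eef_rot: [0.7, 0.714, -0.0, 0.0]
ft_force: [-0.5, 0.2, 0.8]
grip_width: 0.0302
gripper_force: 0.0
[0.63667177 0.11846804 0.08675794] [ 0.01317574  0.89045845 -0.51348005  1.57230611  0.54641357  0.82569837
 -0.69984393] 7.95
```

Run:
```python
from h import *
ims=[]
im=bot.capture("wrist");a=im[130:330,200:440]
b=bot.capture("scene")[150:300,250:490]
t=bot.capture("top")[120:320,180:420]
cv2.imwrite("pics/m1.png",np.vstack([np.hstack([cv2.resize(a,(400,300)),cv2.resize(b,(400,300))]),cv2.resize(t,(800,300))])[:,:,::-1])
```

```text
(no output)
```

View pics/m1.png

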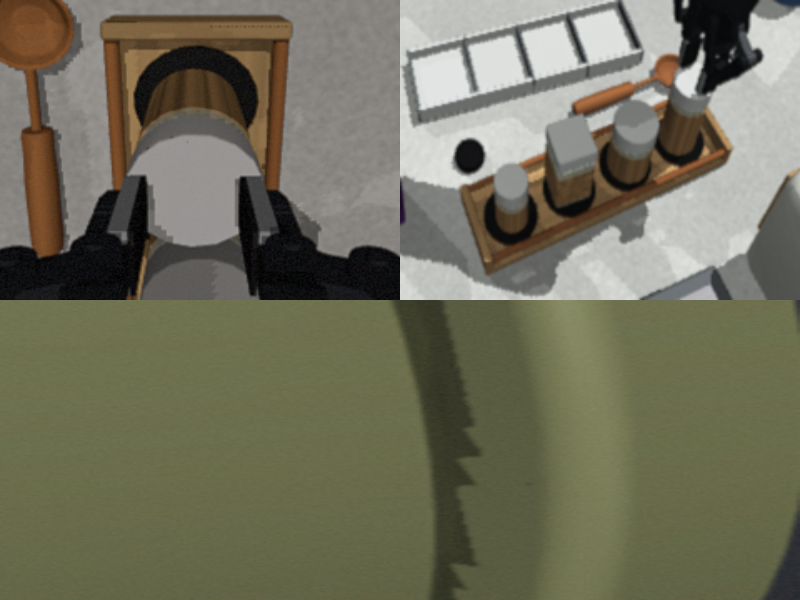

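Run:
```python
from h import *
np.set_printoptions(precision=4,suppress=True)
ci=bot.camera_info("wrist");s=bot.observe();im=bot.capture("wrist")[:,:,::-1].copy();print(s["position"],s["grip_width"])
M=R.from_quat(s["eef_rot"]).as_matrix();E=np.array(ci["extrinsics"]);print("cam in tool",M.T@(E[:3,3]-s["position"]))
K=4;big=cv2.resize(im[150:300,220:420],None,fx=K,fy=K,interpolation=cv2.INTER_CUBIC)
t=np.linspace(0,6.283,60)
def dr(P,c,cl=True): cv2.polylines(big,[((proj(ci,P)-[220,150]+.5)*K).round().astype(np.int32)],cl,c,1)
for z,c in ((.121,(0,255,0)),(.099,(0,255,255))): dr(np.c_[.6375+.024*np.cos(t),.1185+.024*np.sin(t),z+0*t],c)
for b,c in ((0,(0,0,255)),(.0187,(255,0,0)),(.037,(255,0,255))):
    for sgn in (-1,1):
        P=np.array([[.011,sgn*.015,-b],[-.011,sgn*.015,-b]])@M.T+s["position"];dr(P,c,False)
cv2.imwrite("pics/m2.png",big)
```

```text
[0.6367 0.1185 0.0867] 0.029960360776697535
cam in tool [ 0.0813  0.0017 -0.1802]
```

View pics/m2.png

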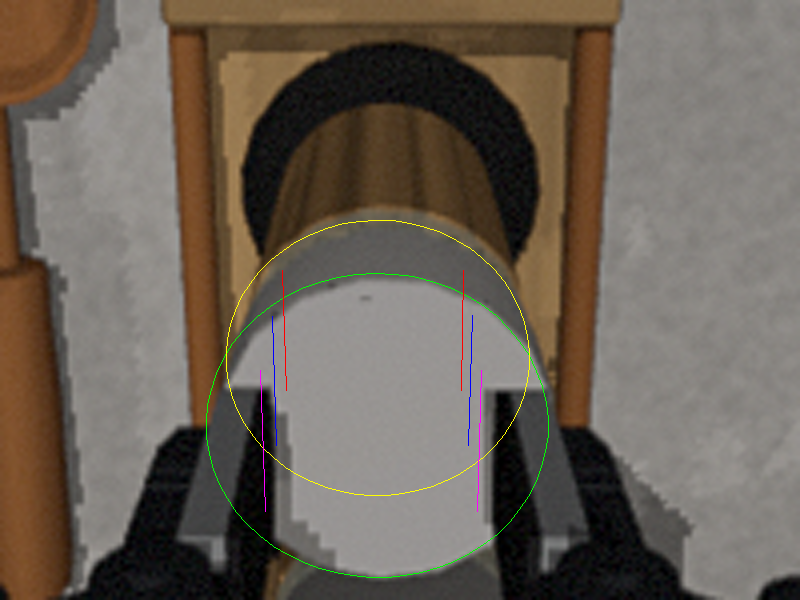

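The lid matches the calibrated 0.121 m, but the fingertips really sit about 36 mm behind the reported TCP, so they closed just above the lid. I'll open, go about 27 mm lower and grip there.

```bash
python3 -m creep '[[0.085, 0, 0, 0, 0, 0, 0], [0.085, 0, 0, 0, 0, 0, 0], [0.085, 0, 0, 0, 0, 0, 0], [0.085, 0, 0, 0.009, 0, 0, 0], [0.085, 0, 0, 0.009, 0, 0, 0], [0.085, 0, 0, 0.009, 0, 0, 0], [0.085, 0, 0, 0, 0, 0, 0], [0.03, 0, 0, 0, 0, 0, 0], [0.03, 0, 0, 0, 0, 0, 0], [0.03, 0, 0, 0, 0, 0, 0], [0.03, 0, 0, 0, 0, 0, 0], [0.03, 0, 0, 0, 0, 0, 0]]' 40
python3 - <<'E'
from h import *
s=bot.observe();ci=bot.camera_info("wrist");im=bot.capture("wrist")[:,:,::-1]
cv2.imwrite("pics/g1.png",cv2.resize(im[130:330,200:440],None,fx=3,fy=3)); print(s["position"],s["grip_width"],s["gripper_force"])
E
```

```text
time: 9.65
position: [0.6372, 0.1187, 0.0604]
eef_rot: [0.7, 0.714, 0.001, 0.0]
ft_force: [0.7, -0.8, 4.6]
grip_width: 0.0466
gripper_force: 41.6
[0.6372123  0.11868906 0.06037344] 0.046568303352659664 41.56116843223572
```

View pics/g1.png

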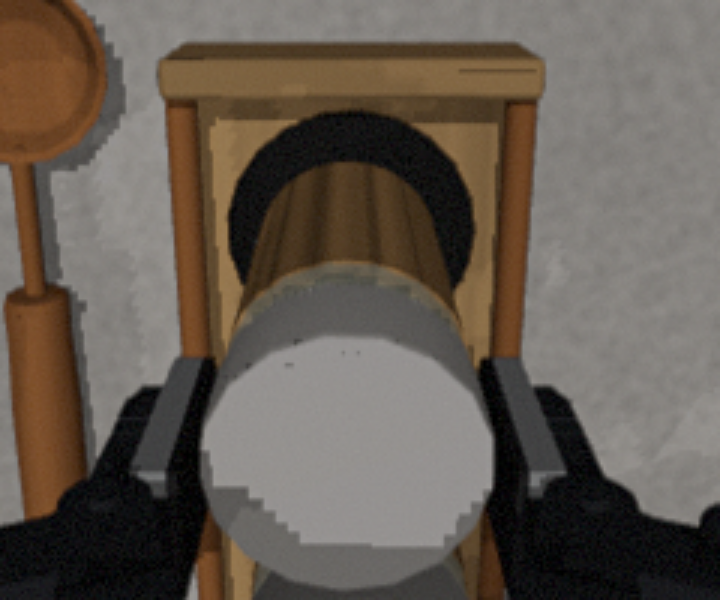

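Tall is gripped: width 46.6 mm at 42 N, lid (345,440) in the crop between the pads. Lift.

In the tool's units: 0.057 rad / 3.1416 = 0.0181.

```bash
python3 -m creep '[[0.03, 0, 0, -0.004, 0, 0, 0], [0.03, 0, 0, -0.01, 0, 0, 0], [0.03, 0, 0, -0.02, 0, 0, 0], [0.03, 0, 0, -0.022, 0, 0, 0], [0.03, 0, 0, -0.022, 0, 0, 0], [0.03, 0, 0, -0.02, 0, 0, 0], [0.03, 0, 0, -0.014, 0, 0, 0], [0.03, 0, 0, -0.008, 0, 0, 0], [0.03, 0, 0, 0, 0, 0, 0.0181], [0.03, 0, 0, 0, 0, 0, 0.0181], [0.03, 0, 0, 0, 0, 0, 0]]'
cat > go.py <<'E'
import sys
from h import *
np.set_printoptions(precision=4,suppress=True)
s=bot.observe();M=R.from_quat(s["eef_rot"]).as_matrix();print("TCP",s["position"],"yaw",np.arctan2(M[1,1],M[0,1]),"w",s["grip_width"],"t",s["time"],"F",s["ft_force"])
print("shift in tool axes:",M.T@(np.array([float(v) for v in sys.argv[1:4]])-s["position"]))
E
python3 go.py .4415 -.1454 .178
```

```text
time: 11.08
position: [0.6363, 0.1184, 0.1795]
eef_rot: [0.74, 0.673, -0.0, -0.0]
ft_force: [0.1, 0.4, -3.5]
grip_width: 0.0468
gripper_force: 41.7
TCP [0.6363 0.1184 0.1795] yaw -0.0941253326280794 w 0.046754258042680984 t 11.075 F [ 0.0757  0.394  -3.5386]
shift in tool axes: [-0.281  -0.1691  0.0018]
```

```bash
python3 -m creep '[[0.03, -0.01, -0.006, 0, 0, 0, 0], [0.03, -0.02, -0.012, 0, 0, 0, 0], [0.03, -0.03, -0.018, 0, 0, 0, 0], [0.03, -0.03, -0.018, 0, 0, 0, 0], [0.03, -0.03, -0.018, 0, 0, 0, 0], [0.03, -0.03, -0.018, 0, 0, 0, 0], [0.03, -0.03, -0.018, 0, 0, 0, 0], [0.03, -0.03, -0.018, 0, 0, 0, 0], [0.03, -0.03, -0.018, 0, 0, 0, 0], [0.03, -0.025, -0.015, 0, 0, 0, 0], [0.03, -0.016, -0.01, 0, 0, 0, 0], [0.03, 0, 0, 0, 0, 0, 0]]'
python3 go.py .4415 -.1454 .178
cat > ov.py <<'E'
import sys
from h import *
# overlay of new rack on wrist picture; args: name, cx, cy, yaw
def run(name,cx,cy,yaw,cam="wrist",k=1):
    ci=bot.camera_info(cam);im=bot.capture(cam)[:,:,::-1];big=cv2.resize(im,None,fx=1.25,fy=1.25)
    M=np.array([[np.cos(yaw),-np.sin(yaw)],[np.sin(yaw),np.cos(yaw)]])
    def dr(x,y,z,d,c):
        a=np.array([[x,y+d],[x,-y+d],[-x,-y+d],[-x,y+d]])@M.T+[cx,cy]
        cv2.polylines(big,[((proj(ci,np.c_[a,np.full(4,z)])+.5)*1.25).round().astype(np.int32)],True,c,1)
    dr(.047,.165,.024,0,(0,0,255))
    for d in (-.12,-.04,.04,.12): dr(.042,.0375,.01,d,(255,0,0))
    cv2.imwrite(f"pics/{name}.png",big)
if __name__=="__main__": run(sys.argv[1],*map(float,sys.argv[2:5]))
E
python3 ov.py n1 .453 -.026 -.096
```

```text
time: 12.58
position: [0.44, -0.1471, 0.1797]
eef_rot: [0.741, 0.672, -0.001, -0.0]
ft_force: [0.0, 0.7, -2.9]
grip_width: 0.0466
gripper_force: 41.8
TCP [ 0.44   -0.1471  0.1797] yaw -0.09801566032898403 w 0.04656468226136834 t 12.575 F [ 0.001   0.682  -2.8512]
shift in tool axes: [0.0018 0.0013 0.0017]
```

View pics/n1.png

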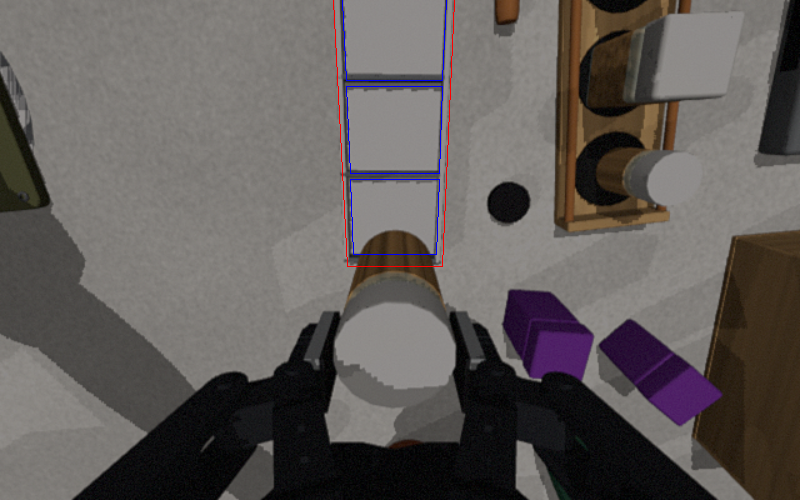

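The overlay fits the tray within about 2 mm. The jar hangs upright over the right-end bay. Descend.

```bash
python3 -m creep '[[0.03, 0.002, 0.001, 0.012, 0, 0, 0], [0.03, 0.001, 0, 0.024, 0, 0, 0], [0.03, 0, 0, 0.026, 0, 0, 0], [0.03, 0, 0, 0.022, 0, 0, 0], [0.03, 0, 0, 0.016, 0, 0, 0], [0.03, 0, 0, 0.01, 0, 0, 0], [0.03, 0, 0, 0.006, 0, 0, 0], [0.03, 0, 0, 0.003, 0, 0, 0], [0.03, 0, 0, 0, 0, 0, 0], [0.03, 0, 0, 0.002, 0, 0, 0], [0.03, 0, 0, 0, 0, 0, 0]]'
python3 go.py .4415 -.144 .0544
```

```text
time: 14.0
position: [0.4432, -0.1425, 0.0589]
eef_rot: [0.74, 0.673, 0.0, 0.0]
ft_force: [-0.2, -0.7, -3.1]
grip_width: 0.0466
gripper_force: 41.8
TCP [ 0.4432 -0.1425  0.0589] yaw -0.09514709518602865 w 0.04663574600483587 t 14.0 F [-0.1937 -0.6966 -3.104 ]
shift in tool axes: [-0.0017 -0.0015  0.0045]
```

```bash
python3 -m creep '[[0.03, -0.001, -0.001, 0.002, 0, 0, 0], [0.03, 0, 0, 0.0015, 0, 0, 0], [0.03, 0, 0, 0.0015, 0, 0, 0], [0.03, 0, 0, 0, 0, 0, 0]]'
python3 go.py .4415 -.144 .0544
```

```text
time: 14.5
position: [0.442, -0.1433, 0.0542]
eef_rot: [0.74, 0.673, -0.0, 0.0]
ft_force: [-1.1, -0.7, 4.8]
grip_width: 0.0467
gripper_force: 42.5
TCP [ 0.442  -0.1433  0.0542] yaw -0.09490608612842583 w 0.046719257581968356 t 14.5 F [-1.116  -0.7343  4.8424]
shift in tool axes: [-0.0007 -0.0004 -0.0002]
```

On the floor (force rises to +4.8 N). Release and lift.

Careful with the scale: turns go in shares of pi rad. That gives: -0.064 rad / 3.1416 = -0.0204.

```bash
python3 -m creep '[[0.052, 0, 0, 0, 0, 0, 0], [0.06, 0, 0, 0, 0, 0, 0], [0.085, 0, 0, 0, 0, 0, 0], [0.085, 0, 0, 0, 0, 0, 0], [0.085, 0, 0, 0, 0, 0, 0], [0.085, 0, 0, -0.01, 0, 0, 0], [0.085, 0, 0, -0.03, 0, 0, 0], [0.085, 0, 0, -0.04, 0, 0, 0], [0.085, 0, 0, -0.03, 0, 0, -0.0159], [0.085, 0, 0, -0.015, 0, 0, -0.0204], [0.085, 0, 0, 0, 0, 0, 0]]'
python3 go.py .642 .0438 .13
```

```text
time: 15.88
position: [0.4427, -0.1435, 0.1801]
eef_rot: [0.701, 0.713, 0.001, 0.001]
ft_force: [0.3, 0.3, -0.2]
grip_width: 0.0849
gripper_force: 0.0
TCP [ 0.4427 -0.1435  0.1801] yaw 0.017842871264290096 w 0.08489852963142912 t 15.875 F [ 0.287   0.3389 -0.2128]
shift in tool axes: [0.1837 0.2025 0.0506]
```

```bash
python3 -m creep '[[0.085, 0.014, 0.0155, 0, 0, 0, 0], [0.085, 0.025, 0.028, 0, 0, 0, 0], [0.085, 0.03, 0.033, 0, 0, 0, 0], [0.085, 0.03, 0.033, 0.005, 0, 0, 0], [0.085, 0.03, 0.033, 0.01, 0, 0, 0], [0.085, 0.03, 0.033, 0.015, 0, 0, 0], [0.085, 0.018, 0.02, 0.015, 0, 0, 0], [0.085, 0.0067, 0.007, 0.005, 0, 0, 0], [0.085, 0, 0, 0, 0, 0, 0], [0.085, 0, 0, 0, 0, 0, 0]]'
python3 go.py .642 .0438 .0354;python3 -c "
from lid import *
lid('h_wide',.096,(.642,.044))"
```

```text
time: 17.12
position: [0.6404, 0.0427, 0.1291]
eef_rot: [0.701, 0.713, -0.001, 0.0]
ft_force: [-0.8, 0.4, 0.0]
grip_width: 0.0846
gripper_force: 0.0
TCP [0.6404 0.0427 0.1291] yaw 0.017470165686534693 w 0.08461353052294007 t 17.125 F [-0.8477  0.365   0.0107]
shift in tool axes: [0.0012 0.0017 0.0937]
h_wide guesspx [315 213] blob [ 284  182   67   63 3279] [317.0192 212.8917] world [0.6434 0.0442 0.096 ] TCP [0.6404 0.0427 0.1291] lid in tool [0.0015 0.0031 0.0331] TCP px [312.7008 232.2823]
```

```bash
python3 -m creep '[[0.085, 0.001, 0.0015, 0.014, 0, 0, 0], [0.085, 0, 0, 0.025, 0, 0, 0], [0.085, 0, 0, 0.025, 0, 0, 0], [0.085, 0, 0, 0.018, 0, 0, 0], [0.085, 0, 0, 0.01, 0, 0, 0], [0.085, 0, 0, 0.002, 0, 0, 0], [0.03, 0, 0, 0, 0, 0, 0], [0.03, 0, 0, 0, 0, 0, 0], [0.03, 0, 0, 0, 0, 0, 0], [0.03, 0, 0, 0, 0, 0, 0], [0.03, 0, 0, 0, 0, 0, 0]]' 40
python3 go.py .642 .0438 .0354
```

```text
time: 18.55
position: [0.6429, 0.0455, 0.0358]
eef_rot: [0.7, 0.714, 0.0, 0.0]
ft_force: [-1.1, -1.1, 6.4]
grip_width: 0.0526
gripper_force: 41.9
TCP [0.6429 0.0455 0.0358] yaw 0.01895901362248038 w 0.05262395750875159 t 18.55 F [-1.0968 -1.0923  6.4292]
shift in tool axes: [-0.0017 -0.0009  0.0004]
```

In the tool's units: 0.057 rad / 3.1416 = 0.0181.

```bash
python3 -m creep '[[0.03, 0, 0, -0.004, 0, 0, 0], [0.03, 0, 0, -0.01, 0, 0, 0], [0.03, 0, 0, -0.02, 0, 0, 0], [0.03, 0, 0, -0.024, 0, 0, 0], [0.03, 0, 0, -0.024, 0, 0, 0], [0.03, 0, 0, -0.022, 0, 0, 0], [0.03, 0, 0, -0.014, 0, 0, 0], [0.03, 0, 0, -0.008, 0, 0, 0], [0.03, 0, 0, 0, 0, 0, 0.0181], [0.03, 0, 0, 0, 0, 0, 0.0181], [0.03, 0, 0, 0, 0, 0, 0]]'
python3 go.py .4495 -.0633 .162
```

```text
time: 19.92
position: [0.642, 0.0452, 0.1604]
eef_rot: [0.74, 0.673, -0.001, -0.0]
ft_force: [-0.1, 0.2, -2.7]
grip_width: 0.0526
gripper_force: 42.5
TCP [0.642  0.0452 0.1604] yaw -0.09426425157197654 w 0.05257676853784737 t 19.925 F [-0.1111  0.2497 -2.7451]
shift in tool axes: [-0.1261 -0.1814 -0.0014]
```

```bash
python3 -m creep '[[0.03, -0.007, -0.01, 0, 0, 0, 0], [0.03, -0.014, -0.02, 0, 0, 0, 0], [0.03, -0.02, -0.029, 0, 0, 0, 0], [0.03, -0.021, -0.03, 0, 0, 0, 0], [0.03, -0.021, -0.03, 0, 0, 0, 0], [0.03, -0.02, -0.03, 0, 0, 0, 0], [0.03, -0.014, -0.02, 0, 0, 0, 0], [0.03, -0.009, -0.0124, 0, 0, 0, 0], [0.03, 0, 0, 0, 0, 0, 0], [0.03, 0, 0, 0, 0, 0, 0]]'
python3 go.py .4495 -.0633 .0298; python3 ov.py n2 .453 -.0245 -.096
```

```text
time: 21.18
position: [0.4513, -0.0622, 0.161]
eef_rot: [0.74, 0.673, 0.001, 0.0]
ft_force: [-0.0, 0.7, -3.2]
grip_width: 0.0526
gripper_force: 42.6
TCP [ 0.4513 -0.0622  0.161 ] yaw -0.09424817376087677 w 0.05263387634586318 t 21.175 F [-0.0383  0.712  -3.2293]
shift in tool axes: [-0.0015 -0.002   0.1312]
```

View pics/n2.png

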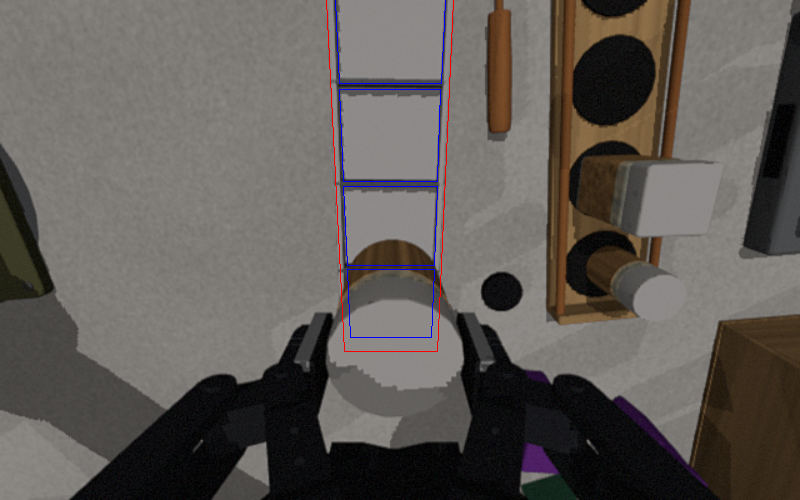

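The wide jar hangs over the second-from-right bay, and the overlay matches the partitions (rows 85, 184, 267). Descend.

```bash
python3 -m creep '[[0.03, -0.001, -0.001, 0.012, 0, 0, 0], [0.03, 0, -0.001, 0.024, 0, 0, 0], [0.03, 0, 0, 0.026, 0, 0, 0], [0.03, 0, 0, 0.024, 0, 0, 0], [0.03, 0, 0, 0.018, 0, 0, 0], [0.03, 0, 0, 0.012, 0, 0, 0], [0.03, 0, 0, 0.007, 0, 0, 0], [0.03, 0, 0, 0.003, 0, 0, 0], [0.03, 0, 0, 0.002, 0, 0, 0], [0.03, 0, 0, 0, 0, 0, 0]]'
python3 go.py .4495 -.0633 .0298
```

```text
time: 22.48
position: [0.448, -0.0637, 0.0329]
eef_rot: [0.74, 0.673, 0.0, 0.0]
ft_force: [0.5, 0.0, -3.3]
grip_width: 0.0529
gripper_force: 42.7
TCP [ 0.448  -0.0637  0.0329] yaw -0.09502451866344071 w 0.05287027768571653 t 22.475 F [ 0.4843  0.0441 -3.2912]
shift in tool axes: [0.0006 0.0014 0.0031]
```

```bash
python3 -m creep '[[0.03, 0.0005, 0.001, 0.0015, 0, 0, 0], [0.03, 0, 0, 0.0015, 0, 0, 0], [0.03, 0, 0, 0, 0, 0, 0], [0.03, 0, 0, 0, 0, 0, 0]]'
python3 go.py .4495 -.0633 .0298
```

```text
time: 22.98
position: [0.4492, -0.0633, 0.0299]
eef_rot: [0.74, 0.673, 0.0, 0.0]
ft_force: [0.9, 0.3, -0.9]
grip_width: 0.0527
gripper_force: 42.7
TCP [ 0.4492 -0.0633  0.0299] yaw -0.09499207271271405 w 0.05270140571324829 t 22.975 F [ 0.8734  0.2583 -0.8513]
shift in tool axes: [0.     0.0003 0.0001]
```

In the tool's units: -0.064 rad / 3.1416 = -0.0204.

```bash
python3 -m creep '[[0.03, 0, 0, 0.0007, 0, 0, 0], [0.058, 0, 0, 0, 0, 0, 0], [0.065, 0, 0, 0, 0, 0, 0], [0.085, 0, 0, 0, 0, 0, 0], [0.085, 0, 0, 0, 0, 0, 0], [0.085, 0, 0, 0, 0, 0, 0], [0.085, 0, 0, -0.01, 0, 0, 0], [0.085, 0, 0, -0.03, 0, 0, 0], [0.085, 0, 0, -0.04, 0, 0, 0], [0.085, 0, 0, -0.035, 0, 0, -0.0159], [0.085, 0, 0, -0.02, 0, 0, -0.0204], [0.085, 0, 0, 0, 0, 0, 0]]'
python3 go.py .638 -.0395 .14
```

```text
time: 24.48
position: [0.4497, -0.0635, 0.1657]
eef_rot: [0.701, 0.713, 0.001, 0.001]
ft_force: [-0.5, -0.3, 0.0]
grip_width: 0.0846
gripper_force: 0.0
TCP [ 0.4497 -0.0635  0.1657] yaw 0.01789176604163769 w 0.0845875234017276 t 24.475 F [-0.4927 -0.2933  0.0215]
shift in tool axes: [0.0206 0.1886 0.0263]
```

```bash
python3 -m creep '[[0.085, 0.002, 0.014, 0, 0, 0, 0], [0.085, 0.003, 0.028, 0, 0, 0, 0], [0.085, 0.004, 0.034, 0, 0, 0, 0], [0.085, 0.004, 0.034, 0.003, 0, 0, 0], [0.085, 0.003, 0.034, 0.006, 0, 0, 0], [0.085, 0.002, 0.026, 0.01, 0, 0, 0], [0.085, 0.002, 0.013, 0.006, 0, 0, 0], [0.085, 0, 0.005, 0.001, 0, 0, 0], [0.085, 0, 0, 0, 0, 0, 0], [0.085, 0, 0, 0, 0, 0, 0]]'
python3 go.py .638 -.0395 .0474;python3 - <<'E'
from lid import *
lid('h_sq',.108,(.638,-.0395))
im=cv2.imread('pics/h_sq.png')
l=cv2.connectedComponents(cv2.threshold(im.min(2),135,255,0)[1])[1];i=l[213,316]
r=cv2.minAreaRect(np.argwhere(l==i)[:,::-1].astype(np.float32));print(r)
ci=bot.camera_info("wrist");P=np.array([onz(ci,p,.108)[:2] for p in cv2.boxPoints(r)]);print(P);d=np.diff(P,axis=0);print(np.arctan2(d[:,1],d[:,0]),np.linalg.norm(d,axis=1))
cv2.imwrite('pics/h_sqc.png',cv2.resize(im[150:330,200:440],None,fx=3,fy=3))
E
```

```text
time: 25.72
position: [0.6359, -0.04, 0.1384]
eef_rot: [0.7, 0.714, -0.0, 0.0]
ft_force: [-1.2, 0.6, -0.5]
grip_width: 0.085
gripper_force: 0.0
TCP [ 0.6359 -0.04    0.1384] yaw 0.01895741152373869 w 0.08495180950155659 t 25.725 F [-1.1507  0.6267 -0.5339]
shift in tool axes: [0.0005 0.0022 0.091 ]
h_sq guesspx [316 215] blob [ 287  186   64   59 3288] [317.7871 215.066 ] world [ 0.6395 -0.0392  0.108 ] TCP [ 0.6359 -0.04    0.1384] lid in tool [0.0008 0.0037 0.0304] TCP px [312.7011 232.2696]
((318.1698913574219, 215.45703125), (60.46398162841797, 55.77312469482422), 4.23639440536499)
[[ 0.6148 -0.0618]
 [ 0.6185 -0.016 ]
 [ 0.6636 -0.0187]
 [ 0.6629 -0.0649]]
[ 1.49   -0.0589 -1.5859] [0.046  0.0452 0.0463]
```

View pics/h_sqc.png

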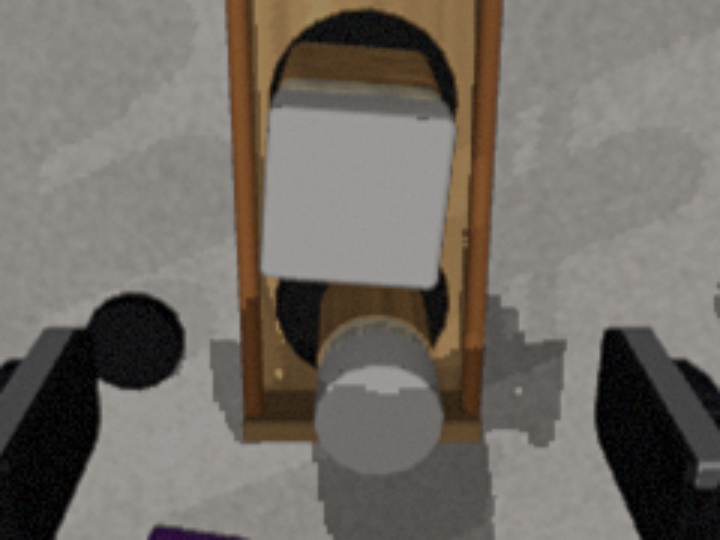

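The square lid (360,195 in the crop) is turned about 4° clockwise, so I turn the gripper to match and descend.

In the tool's units: 0.07 rad / 3.1416 = 0.0223.

```bash
python3 -m creep '[[0.085, 0.0005, 0.002, 0.014, 0, 0, 0.0223], [0.085, 0, 0, 0.025, 0, 0, 0], [0.085, 0, 0, 0.024, 0, 0, 0], [0.085, 0, 0, 0.016, 0, 0, 0], [0.085, 0, 0, 0.01, 0, 0, 0], [0.085, 0, 0, 0.002, 0, 0, 0], [0.03, 0, 0, 0, 0, 0, 0], [0.03, 0, 0, 0, 0, 0, 0], [0.03, 0, 0, 0, 0, 0, 0], [0.03, 0, 0, 0, 0, 0, 0], [0.03, 0, 0, 0, 0, 0, 0]]' 40
python3 go.py .638 -.0395 .0474
```

```text
time: 27.15
position: [0.6389, -0.0391, 0.0479]
eef_rot: [0.725, 0.689, 0.0, 0.0]
ft_force: [-2.5, 0.3, 6.0]
grip_width: 0.047
gripper_force: 42.3
TCP [ 0.6389 -0.0391  0.0479] yaw -0.05099000540283125 w 0.046967436115288724 t 27.15 F [-2.4874  0.2533  6.0355]
shift in tool axes: [-0.0005 -0.0009  0.0005]
```

In the tool's units: 0.045 rad / 3.1416 = 0.0143.

```bash
python3 -m creep '[[0.03, 0, 0, -0.004, 0, 0, 0], [0.03, 0, 0, -0.01, 0, 0, 0], [0.03, 0, 0, -0.02, 0, 0, 0], [0.03, 0, 0, -0.024, 0, 0, 0], [0.03, 0, 0, -0.022, 0, 0, 0], [0.03, 0, 0, -0.02, 0, 0, 0], [0.03, 0, 0, -0.012, 0, 0, 0], [0.03, 0, 0, -0.006, 0, 0, 0], [0.03, 0, 0, 0, 0, 0, 0.0143], [0.03, 0, 0, 0, 0, 0, 0], [0.03, 0, 0, 0, 0, 0, 0]]'
python3 go.py .4568 .0153 .168
```

```text
time: 28.52
position: [0.638, -0.0392, 0.1643]
eef_rot: [0.74, 0.672, -0.001, -0.0]
ft_force: [0.6, -0.7, -2.5]
grip_width: 0.0472
gripper_force: 41.8
TCP [ 0.638  -0.0392  0.1643] yaw -0.09582117650845413 w 0.04718083788485755 t 28.525 F [ 0.6378 -0.6792 -2.5229]
shift in tool axes: [ 0.0369 -0.1856 -0.0034]
```

```bash
python3 -m creep '[[0.03, 0.002, -0.01, 0, 0, 0, 0], [0.03, 0.004, -0.02, 0, 0, 0, 0], [0.03, 0.006, -0.029, 0, 0, 0, 0], [0.03, 0.006, -0.03, 0, 0, 0, 0], [0.03, 0.006, -0.03, 0, 0, 0, 0], [0.03, 0.006, -0.03, 0, 0, 0, 0], [0.03, 0.004, -0.022, 0, 0, 0, 0], [0.03, 0.002, -0.012, 0, 0, 0, 0], [0.03, 0.001, -0.0026, 0, 0, 0, 0], [0.03, 0, 0, 0, 0, 0, 0], [0.03, 0, 0, 0, 0, 0, 0]]'
python3 go.py .4568 .0153 .0419
```

```text
time: 29.9
position: [0.4582, 0.0153, 0.165]
eef_rot: [0.74, 0.672, 0.0, 0.0]
ft_force: [0.4, -0.3, -2.2]
grip_width: 0.0476
gripper_force: 41.9
TCP [0.4582 0.0153 0.165 ] yaw -0.09681028918940207 w 0.04762545506372077 t 29.9 F [ 0.4379 -0.2573 -2.2297]
shift in tool axes: [-0.0002 -0.0015  0.1231]
```

```bash
python3 -m creep '[[0.03, 0, -0.001, 0.012, 0, 0, 0], [0.03, 0, 0, 0.024, 0, 0, 0], [0.03, 0, 0, 0.026, 0, 0, 0], [0.03, 0, 0, 0.022, 0, 0, 0], [0.03, 0, 0, 0.015, 0, 0, 0], [0.03, 0, 0, 0.01, 0, 0, 0], [0.03, 0, 0, 0.006, 0, 0, 0], [0.03, 0, 0, 0.003, 0, 0, 0], [0.03, 0, 0, 0.002, 0, 0, 0], [0.03, 0, 0, 0, 0, 0, 0]]'
python3 go.py .4568 .0153 .0419
```

```text
time: 31.15
position: [0.4564, 0.0155, 0.0452]
eef_rot: [0.74, 0.672, 0.0, 0.0]
ft_force: [-0.2, 1.0, -3.7]
grip_width: 0.0471
gripper_force: 41.9
TCP [0.4564 0.0155 0.0452] yaw -0.0960547345620917 w 0.047123672348279855 t 31.15 F [-0.1786  1.0322 -3.6595]
shift in tool axes: [-0.0001  0.0004  0.0033]
```

```bash
python3 -m creep '[[0.03, 0, 0, 0.0015, 0, 0, 0], [0.03, 0, 0, 0.0015, 0, 0, 0], [0.03, 0, 0, 0.0006, 0, 0, 0], [0.03, 0, 0, 0, 0, 0, 0]]'
python3 go.py .4568 .0153 .0419
```

```text
time: 31.65
position: [0.4563, 0.0155, 0.0419]
eef_rot: [0.74, 0.672, 0.0, 0.0]
ft_force: [-1.5, 0.3, 5.4]
grip_width: 0.0476
gripper_force: 42.8
TCP [0.4563 0.0155 0.0419] yaw -0.09580701271441679 w 0.047601536213812905 t 31.65 F [-1.4804  0.2577  5.4335]
shift in tool axes: [-0.0002  0.0005 -0.    ]
```

On the floor. Release, lift and head for the small jar.

In the tool's units: -0.064 rad / 3.1416 = -0.0204.

```bash
python3 -m creep '[[0.052, 0, 0, 0, 0, 0, 0], [0.06, 0, 0, 0, 0, 0, 0], [0.085, 0, 0, 0, 0, 0, 0], [0.085, 0, 0, 0, 0, 0, 0], [0.085, 0, 0, 0, 0, 0, 0], [0.085, 0, 0, -0.01, 0, 0, 0], [0.085, 0, 0, -0.03, 0, 0, 0], [0.085, 0, 0, -0.04, 0, 0, 0], [0.085, 0, 0, -0.035, 0, 0, -0.0159], [0.085, 0, 0, -0.02, 0, 0, -0.0204], [0.085, 0, 0, 0, 0, 0, 0]]'
python3 go.py .647 -.1185 .125
```

```text
time: 33.02
position: [0.4571, 0.0155, 0.1781]
eef_rot: [0.701, 0.713, 0.001, 0.001]
ft_force: [1.4, 0.7, -0.8]
grip_width: 0.0853
gripper_force: 0.0
TCP [0.4571 0.0155 0.1781] yaw 0.017017239221719223 w 0.08531924391084326 t 33.025 F [ 1.4347  0.7066 -0.7854]
shift in tool axes: [-0.1373  0.1874  0.0537]
```

```bash
python3 -m creep '[[0.085, -0.01, 0.014, 0, 0, 0, 0], [0.085, -0.02, 0.027, 0, 0, 0, 0], [0.085, -0.025, 0.034, 0, 0, 0, 0], [0.085, -0.025, 0.034, 0.004, 0, 0, 0], [0.085, -0.025, 0.034, 0.01, 0, 0, 0], [0.085, -0.02, 0.027, 0.018, 0, 0, 0], [0.085, -0.009, 0.013, 0.015, 0, 0, 0], [0.085, -0.003, 0.0045, 0.006, 0, 0, 0], [0.085, 0, 0, 0, 0, 0, 0], [0.085, 0, 0, 0, 0, 0, 0]]'
python3 go.py .647 -.1185 .0304;python3 -c "
from lid import *
lid('h_small',.091,(.647,-.1185))"
```

```text
time: 34.28
position: [0.6458, -0.1169, 0.1242]
eef_rot: [0.7, 0.714, 0.0, -0.0]
ft_force: [-0.7, 0.2, 0.2]
grip_width: 0.0853
gripper_force: 0.0
TCP [ 0.6458 -0.1169  0.1242] yaw 0.019570999019743338 w 0.08529840177671748 t 34.275 F [-0.6981  0.1686  0.1676]
shift in tool axes: [-0.0017  0.0011  0.0938]
h_small guesspx [314 217] blob [ 293  194   49   46 1752] [316.6244 216.4429] world [ 0.6487 -0.1183  0.091 ] TCP [ 0.6458 -0.1169  0.1242] lid in tool [-0.0015  0.0029  0.0332] TCP px [312.6429 232.2448]
```

```bash
python3 -m creep '[[0.085, -0.0015, 0.0015, 0.014, 0, 0, 0], [0.085, 0, 0, 0.025, 0, 0, 0], [0.085, 0, 0, 0.025, 0, 0, 0], [0.085, 0, 0, 0.018, 0, 0, 0], [0.085, 0, 0, 0.01, 0, 0, 0], [0.085, 0, 0, 0.002, 0, 0, 0], [0.025, 0, 0, 0, 0, 0, 0], [0.025, 0, 0, 0, 0, 0, 0], [0.025, 0, 0, 0, 0, 0, 0], [0.025, 0, 0, 0, 0, 0, 0], [0.025, 0, 0, 0, 0, 0, 0]]' 40
python3 go.py .647 -.1185 .0304
```

```text
time: 35.7
position: [0.6482, -0.1196, 0.0304]
eef_rot: [0.701, 0.713, 0.0, 0.001]
ft_force: [-1.5, 0.6, 5.6]
grip_width: 0.039
gripper_force: 40.1
TCP [ 0.6482 -0.1196  0.0304] yaw 0.017868444888220893 w 0.038988556136958966 t 35.7 F [-1.5161  0.579   5.5959]
shift in tool axes: [ 0.0011 -0.0011 -0.    ]
```

In the tool's units: 0.057 rad / 3.1416 = 0.0181.

```bash
python3 -m creep '[[0.025, 0, 0, -0.004, 0, 0, 0], [0.025, 0, 0, -0.01, 0, 0, 0], [0.025, 0, 0, -0.022, 0, 0, 0], [0.025, 0, 0, -0.028, 0, 0, 0], [0.025, 0, 0, -0.028, 0, 0, 0], [0.025, 0, 0, -0.024, 0, 0, 0], [0.025, 0, 0, -0.016, 0, 0, 0], [0.025, 0, 0, -0.008, 0, 0, 0], [0.025, 0, 0, 0, 0, 0, 0.0181], [0.025, 0, 0, 0, 0, 0, 0.0181], [0.025, 0, 0, 0, 0, 0, 0]]'
python3 go.py .4645 .0949 .17
```

```text
time: 37.08
position: [0.6472, -0.1196, 0.169]
eef_rot: [0.74, 0.673, -0.001, -0.0]
ft_force: [0.4, 0.1, -2.1]
grip_width: 0.0388
gripper_force: 40.5
TCP [ 0.6472 -0.1196  0.169 ] yaw -0.09517174916131425 w 0.03879517529195144 t 37.075 F [ 0.3826  0.067  -2.084 ]
shift in tool axes: [ 0.1962 -0.2022 -0.0008]
```

```bash
python3 -m creep '[[0.025, 0.01, -0.01, 0, 0, 0, 0], [0.025, 0.02, -0.02, 0, 0, 0, 0], [0.025, 0.026, -0.027, 0, 0, 0, 0], [0.025, 0.026, -0.027, 0, 0, 0, 0], [0.025, 0.026, -0.027, 0, 0, 0, 0], [0.025, 0.026, -0.027, 0, 0, 0, 0], [0.025, 0.026, -0.027, 0, 0, 0, 0], [0.025, 0.02, -0.021, 0, 0, 0, 0], [0.025, 0.012, -0.012, 0, 0, 0, 0], [0.025, 0.004, -0.004, 0, 0, 0, 0], [0.025, 0, 0, 0, 0, 0, 0], [0.025, 0, 0, 0, 0, 0, 0]]'
python3 go.py .4645 .0949 .0244
```

```text
time: 38.58
position: [0.4661, 0.0939, 0.1693]
eef_rot: [0.741, 0.672, -0.0, 0.0]
ft_force: [0.5, -0.4, -2.0]
grip_width: 0.039
gripper_force: 40.5
TCP [0.4661 0.0939 0.1693] yaw -0.09788292080875141 w 0.03895616248913613 t 38.575 F [ 0.4691 -0.363  -2.0102]
shift in tool axes: [ 0.0009 -0.0018  0.1449]
```

```bash
python3 -m creep '[[0.025, 0.001, -0.001, 0.012, 0, 0, 0], [0.025, 0, 0, 0.024, 0, 0, 0], [0.025, 0, 0, 0.03, 0, 0, 0], [0.025, 0, 0, 0.028, 0, 0, 0], [0.025, 0, 0, 0.02, 0, 0, 0], [0.025, 0, 0, 0.014, 0, 0, 0], [0.025, 0, 0, 0.008, 0, 0, 0], [0.025, 0, 0, 0.004, 0, 0, 0], [0.025, 0, 0, 0.002, 0, 0, 0], [0.025, 0, 0, 0, 0, 0, 0]]'
python3 go.py .4645 .0949 .0244
```

```text
time: 39.83
position: [0.4647, 0.096, 0.0276]
eef_rot: [0.74, 0.672, 0.0, 0.0]
ft_force: [-0.7, -0.7, -2.1]
grip_width: 0.0388
gripper_force: 40.5
TCP [0.4647 0.096  0.0276] yaw -0.09605478385884643 w 0.03876362678536424 t 39.825 F [-0.7239 -0.7039 -2.096 ]
shift in tool axes: [-0.0011 -0.0001  0.0032]
```

```bash
python3 -m creep '[[0.025, -0.001, 0, 0.0015, 0, 0, 0], [0.025, 0, 0, 0.0015, 0, 0, 0], [0.025, 0, 0, 0.0005, 0, 0, 0], [0.025, 0, 0, 0, 0, 0, 0]]'
python3 go.py .4645 .0949 .0244
```

```text
time: 40.33
position: [0.4646, 0.0949, 0.0243]
eef_rot: [0.74, 0.672, 0.0, 0.0]
ft_force: [-0.8, -0.1, 3.6]
grip_width: 0.0388
gripper_force: 41.2
TCP [0.4646 0.0949 0.0243] yaw -0.09601452082453146 w 0.038838990995150036 t 40.325 F [-0.7657 -0.1244  3.5997]
shift in tool axes: [-0.     -0.0001 -0.0001]
```

```bash
python3 -m creep '[[0.044, 0, 0, 0, 0, 0, 0], [0.055, 0, 0, 0, 0, 0, 0], [0.085, 0, 0, 0, 0, 0, 0], [0.085, 0, 0, 0, 0, 0, 0], [0.085, 0, 0, 0, 0, 0, 0], [0.085, 0, 0, -0.01, 0, 0, 0], [0.085, 0, 0, -0.03, 0, 0, 0], [0.085, 0, 0, -0.05, 0, 0, 0], [0.085, 0, 0.03, -0.05, 0, 0, 0], [0.085, 0.02, 0.04, -0.05, 0, 0, 0], [0.085, 0.02, 0.03, -0.04, 0, 0, 0], [0.085, 0, 0, 0, 0, 0, 0]]'
python3 - <<'E'
from ov import run
from h import *
run("f1",.453,-.0245,-.096)
a=cv2.imread("pics/f1.png")
b=bot.capture("scene")[130:300,220:480][:,:,::-1]
cv2.imwrite("pics/f2.png",np.hstack([a[:,200:600],cv2.resize(b,(400,500))]))
E
```

```text
time: 41.82
position: [0.5684, 0.1269, 0.2545]
eef_rot: [0.74, 0.672, 0.005, 0.001]
ft_force: [-0.7, 0.1, -0.5]
grip_width: 0.0849
gripper_force: 0.0
```

View pics/f2.png

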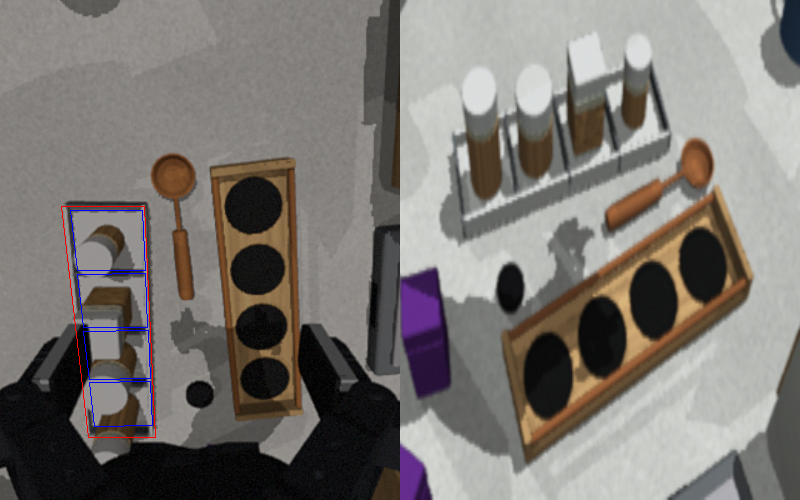

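All four jars stand in the mirrored bays. I'll do a numeric check in the top camera, independent of the arm.

Run:
```python
from h import *
np.set_printoptions(precision=4,suppress=True)
im=bot.capture("top")[:,:,::-1];ct=bot.camera_info("top");cs=bot.camera_info("scene");bot.capture("scene")
cv2.imwrite("pics/t2.png",cv2.resize(im[200:330,190:400],None,fx=3.8,fy=3.8,interpolation=cv2.INTER_CUBIC))
o=np.array([.4498,-.0282]);y=-.096;Rm=np.array([[np.cos(y),-np.sin(y)],[np.sin(y),np.cos(y)]])
for t in ("jar_tall","jar_wide","jar_square","jar_small"):
    for cam,ci in (("top",ct),("scene",cs)):
        for d in bot.mark_of(cam,t)[:2]: print(t,cam,round(d["score"],2),(onz(ci,d["position"],.01)[:2]-o)@Rm)
```

```text
jar_tall top 0.91 [ 0.0006 -0.1157]
jar_tall scene 0.86 [ 0.0031 -0.1163]
jar_tall scene 0.48 [0.196  0.0438]
jar_wide top 0.71 [-0.0023 -0.0397]
jar_wide scene 0.73 [ 0.0126 -0.0356]
jar_square top 0.95 [ 0.1416 -0.22  ]
jar_square top 0.67 [-0.0021  0.038 ]
jar_square scene 0.83 [-0.0037  0.0319]
jar_square scene 0.77 [ 0.1542 -0.22  ]
jar_small top 0.72 [-0.0021  0.1218]
jar_small scene 0.68 [0.0003 0.1212]
```

View pics/t2.png

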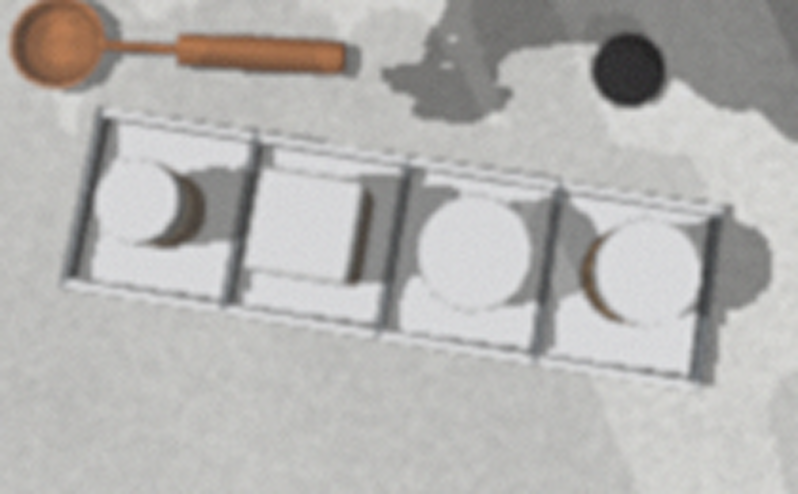

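The top view shows small, square, wide and tall from left to right, upright and near the middle of their bays (lids at 137,203; 305,227; 475,254; 648,273).

```bash
python3 -c "
from cell import bot
print(bot.job_done())"
```

```text
the job is handed in; nothing more can be done
None
```

All four jars stand upright in the new rack in reverse order (small, square, wide, tall from left to right), about mid-bay by the cameras, and I handed the job in at about 42 s; no verdict came back.

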